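Refit the geared wheel of a bench turntable

ROBOT

A 6-joint arm with a two-finger parallel gripper is mounted at the origin on a cart in front of the work surface, level with it; the furniture and walls round the work are solid. World frame = base frame: x ahead of the robot, y to its left, z up, the work surface at z = 0. Lengths are in mm, angles in degrees, forces in N, time in s.
With the tool pointing down it reaches from about 350 to 850 mm from the base axis. Payload 8.1 kg.
Tool frame: the origin (TCP) lies midway between the tips of the shut fingers; the grasp point (between the pads) lies 19 mm behind it (r.pinch_z is the distance from the TCP to the grasp point, in mm); z points along the fingers, y is the line along which they close (so a half turn about z gives the same grasp; the last joint's range is limited). The gripper opens to 85 mm and grips with 20 to 120 N. Pads are 22 mm wide; open, the fingers measure 114 mm over their backs; the gripper's body (76 mm by 85 mm) begins 54 mm behind the grasp point. The pads swing forward as they close: fully open they stand 13 mm farther back than shut.
Start: joints at [-75.539, 7.471, 85.268, -0, 87.261, -4.893], TCP at [198.867, -566.089, 231.292] pointing down, gripper open.
Joint ranges: [-169.43, 169.43], [-51.17, 129.36], [1.28, 143.12], [-76.62, 256.62], [0, 156.53], [-152.29, 152.29]. Speed limits (degrees/s): [136.94, 136.94, 159.86, 180, 180, 180].

INTERFACE

Orientations are given as [roll, pitch, yaw] about the fixed x, y, z axes, in that order (R = Rz(yaw) Ry(pitch) Rx(roll)).
In Python, from bench import sensors, optics, job, r gives the robot as it stands.
- The arm moves only by the tool play_rows, never from a script. Its argument "motion" is a list that holds one entry, the list of rows, each a list of 6 numbers: the shift along the tool's x, y, z in cm, then the turn, a rotation vector about the tool's x, y, z in degrees. In form: [[[x, y, z, ax, ay, az], ...]]. A call has 1 to 5 rows; each row is the pose to reach, as a shift and turn from the pose commanded when the call began, along the tool's axes at that moment; what a row does not reach only later rows make up. A row lasts 1/10 s, in which the tool goes at most 50 mm and 8.59 degrees, less where a joint would pass 70% of its speed; a pose out of reach is approached as far as the arm can. A call with a gripper value outside its range is refused whole. "jaw" is the opening, from 0 (shut) to 1 (fully open), set as the call begins (left out, the last holds). The fingers move at their own pace and stop on an object; "squeeze" is the grip in N (left out, the last holds). Time passes only in rows, so rows that repeat a pose let the fingers close. It gives the time, the measured TCP pose, the force, the opening and the grip force at its end, in the units of the state.
- sensors.sense(): the state, without advancing time (a new reading comes with each control period).
- optics.snapshot(name): name is "side" or "top"; returns a dict with "pixels" (480x640x3 uint8, red, green, blue), "mtx" (3x3 intrinsics, pixels), "R" (3x3) and "t" (3): a world point X has camera coordinates R X + t. Camera axes: x right, y down, z forward; pixel columns grow to the right and rows downward; lengths in mm; the calibration is good to about 2 mm. A picture is of the moment at which its call begins. There is no depth.
- job.hand_in(): hands the job in; it is judged then, once.
The state is a dict: "time": time; "joint_pos": joint angles; "qd": joint speeds; "joint_efforts": joint torques, N m; "tool_pos": TCP position; "tcp_rot": TCP orientation; "ft_force": force on the tool from outside, world axes, zero at the start; "wrist_torque": the same for the moment, N m; "finger_gap": finger opening in mm; "grip_force": force on a finger pad.
Only numpy, scipy, OpenCV 4.12 (cv2) and the standard library are available. Lean on these libraries where they do the work, as an engineer would, in place of code of your own. Each camera call takes 0.05 s, during which the arm holds its last target. There are 200 camera calls.

TASK

The wheel of the hand-cranked turntable has been cleaned and stands on its drying stand: pull it straight up without tipping or dragging the light stand, lower its shank into the turntable's bearing and, without forcing it, rock it about its axis until its teeth drop between those of the crank's pinion and it sits fully home. Then swing the hold-down finger round over the wheel's rim as far as it goes, and turn the crank a quarter turn, either way, to check the drive. Finish with everything in place and let go, and leave the other things on the bench alone.

Things in the scene. Friction and masses are not known exactly. Their poses are not given: they have to be found in the camera images.
- wheel: Loose 0.45 kg aluminium spur gear: 20 teeth (every 18 deg), 18 mm thick, 130 mm over the tips, 106 mm at the roots. Steel shank below: 24 mm diameter, 36 mm long, last 8 mm tapered to 14 mm. Round steel spigot above, to grip: 32 mm diameter, 45 mm tall. Origin: on the axis in the plane of the underside, where the shank begins; z up through the spigot; x through the middle of a tooth.
- wheel_spigot (a point): Point on the wheel's axis inside the spigot, 26 mm above the wheel's flat upper face (44 mm above its underside): the height to grip.
- stand: Light loose drying stand (0.09 kg): plywood foot 92 mm in diameter, 9 mm thick, with an upright grey pipe, 41 mm outside, 26 mm bore, rim 53 mm above the bench. At the start the wheel's shank is in the pipe, its underside on the rim; it must rise 36 mm to come clear. Origin: centre of the foot's underside; z up.
- turntable_base: Base of the turntable, screwed down: grey casting, plate 170 x 220 x 12 mm, no rigid part higher than 68 mm. Carries the wheel's bearing, the pinion with its crank and the hold-down finger, all on upright axes. Origin: centre of the plate's underside; y runs along the long side from the pinion towards the bearing; z up.
- bearing_rim (a point): Centre of the bearing at its rim, 50 mm above the bench, at (0, 25) mm of the base: upright steel tube, 44 mm outside, 26 mm bore, 38 mm deep. The wheel is home when its underside lies on this rim. The pinion's teeth reach from 50 to 68 mm above the bench, so a wheel standing on them is 18 mm too high.
- pinion_axis (a point): On the pinion's upright axis at the bearing rim's height, at (0, -65) mm of the base, 90 mm from the bearing's axis. Steel pinion, 10 teeth, 70 mm over the tips, about 2 mm play between wheel and pinion flanks. They mesh when the angle from the base's x axis to the wheel's x axis, anticlockwise, is 9 deg minus half the crank's angle, plus any multiple of 18 deg.
- crank (a joint): Angle of pinion and crank, rad, anticlockwise seen from above; 0 = arm along the base's -y, straight away from the bearing. One pinion tooth lies exactly below the arm and one exactly opposite. Turns both ways without stops near by against light friction (0.12 N m), stays where left, and turns the meshed wheel half as far the other way.
- crank_knob (a point): Middle of the crank's upright black handle, 60 mm from the pinion's axis: cylinder 20 mm in diameter, from 82 to 124 mm above the bench (this point at 103 mm), on the steel arm (74 to 82 mm). It is fixed to the arm but can slip round in the fingers. A quarter turn carries it 85 mm in a straight line.
- hold_down (a joint): Angle of the hold-down finger, rad, anticlockwise seen from above: 0 = parked beside the wheel, 1.75 = at its stop, pointing at the wheel's axis with its tip over the rim. Stays where left (friction 0.05 N m). It swings 3 mm above the face of a wheel that is home and strikes the rim of one that is not.
- hold_down_pivot (a point): Point on the hold-down's upright pivot axis, at the height of the bearing rim, at (66, 91) mm of the base.
- hold_down_handle (a point): Middle of the hold-down's upright black handle, 45 mm from the pivot's axis at the finger's end: a cylinder 17 mm in diameter, from 78 to 116 mm above the bench (this point at 98 mm), standing on the steel finger (71 to 78 mm).
- resin_bottle: Bystander: white plastic bottle, 59 mm in diameter, 141 mm tall. Origin: centre of its underside.
- moulding_piece: Bystander: cast length of white bead moulding, 34 x 120 x 29 mm. Origin: centre of its underside.
- pigment_tin: Bystander: round tin, 62 mm in diameter, 49 mm tall. Origin: centre of its underside.

How it is judged (in metres and radians):
On the way, in this order (a step that is already met when the one before it is completed fails the run):
1. the wheel is pulled clear of its stand, which stays upright (z of wheel in the frame of stand above 0.091 m and angle between stand's own z axis and vertical below 0.1 rad), for 0.1 s.
2. the wheel sits fully home in the bearing, its teeth in mesh with the pinion (z of wheel in the frame of bearing_rim below 0.004 m and horizontal distance between wheel and bearing_rim below 0.004 m and angle between wheel's own z axis and vertical below 0.06 rad), for 0.3 s.
3. the hold-down finger is swung over the rim of the wheel (all of step 2 and value of joint hold_down above 1.4 rad), for 0.2 s.
4. the crank is turned by about a quarter turn with the wheel home and held down (all of step 3 and distance of crank_knob from where it was at the start of the episode above 0.05 m), for 0.2 s.
At the end, for the whole second after the job is handed in: The wheel is home and meshed (underside within 4 mm of the rim, centred within 4 mm, level within 0.06 rad) and at rest, the hold-down is over its rim (joint above 1.4 rad), the crank handle is over 50 mm from its starting place (a quarter turn is 85 mm), and the stand is upright (all of step 4 and angle between stand's own z axis and vertical below 0.1 rad and linear speed of wheel below 0.02 m/s and angular speed of wheel below 0.2 rad/s); the robot touches nothing.
It fails at once if the stand tips (angle between stand's own z axis and vertical above 0.2 rad).
It fails at once if the stand is dragged more than 40 mm (distance of stand from where it was at the start of the episode above 0.04 m).
It fails at once if the wheel is forced into the turntable with more than 120 N (contact force between wheel and turntable_base above 120 N).
It fails at once if a bystander is shifted by more than 30 mm or the bottle is tipped (distance of any of resin_bottle, moulding_piece, pigment_tin from where it was at the start of the episode above 0.03 m or angle between resin_bottle's own z axis and vertical above 0.3 rad).
It also fails if it takes over 72 s, if anything falls off the work surface, if the arm or the gripper's body presses on something with over 40 N, if the wrist force passes 120 N, or if a joint passes its speed limit or range.

## Working session

There is one attempt and no reset: what is moved stays moved. The work goes in short steps, Python scripts to look and compute and a tool call to move; the robot and the scene stay as the last step left them, time stands still between calls to the robot, and variables do not carry over. Pictures are saved under pics/ and viewed, at most 10 in all, crops included, and the job is handed in when it is done.

Besides the shell and the picture viewer there is one more tool, called after "Request:" by a JSON object that holds its "op" and its "data", one argument or row to a line. play_rows: Moves the arm, as the interface text tells. Its arguments: {"type":"object","properties":{"motion":{"type":"array","items":{"type":"array","items":{"type":"array","items":{"type":"number"}}}},"jaw":{"type":"number"},"squeeze":{"type":"number"}},"required":["motion"]}

```bash
mkdir -p pics
python3 - <<'E'
from bench import sensors, optics, job, r
import cv2,pickle
for n in("top","side"):
    s=optics.snapshot(n); pickle.dump(s,open(n+"0.pkl","wb")); cv2.imwrite(f"pics/{n}0.png",s["pixels"][:,:,::-1])
    print(n,s["mtx"].round(1).tolist(),s["R"].round(4).tolist(),s["t"].round(1).tolist())
print(sensors.sense(), r.pinch_z)
E
```

```text
top [[538.5, 0.0, 313.8], [0.0, 538.5, 231.1], [0.0, 0.0, 1.0]] [[-0.0261, -0.9995, 0.016], [-0.9837, 0.0228, -0.1782], [0.1777, -0.0204, -0.9839]] [-79.3, 558.2, 1137.3]
side [[560.9, 0.0, 314.3], [0.0, 560.9, 237.9], [0.0, 0.0, 1.0]] [[-0.9988, -0.0483, -0.012], [-0.0114, 0.4572, -0.8893], [0.0485, -0.8881, -0.4571]] [569.5, 124.2, 997.8]
{'time': 0.1, 'joint_pos': array([-7.55384916e+01,  7.51090424e+00,  8.53252125e+01,  1.87679650e-04,
        8.72628769e+01, -4.89296934e+00]), 'qd': array([ 0.10438115, -0.05716035, -0.0900379 ,  0.07264556, -0.04243246,
        0.00373723]), 'joint_efforts': array([ 9.36007673e-04, -5.70951033e+01, -5.01941764e+01, -3.80351639e-04,
        8.16870685e-03,  3.22197469e-07]), 'tool_pos': array([ 198.74007547, -565.57957524,  230.32723852]), 'tcp_rot': array([-1.79901383e+02, -8.63039199e-03,  1.93544612e+01]), 'ft_force': array([-0.36497252,  0.08171093, -0.32277082]), 'wrist_torque': array([-0.03977801, -0.07757201,  0.00482379]), 'grip_force': 0.0, 'finger_gap': 85.30762012422727} 18.700000000000003
```

View pics/top0.png

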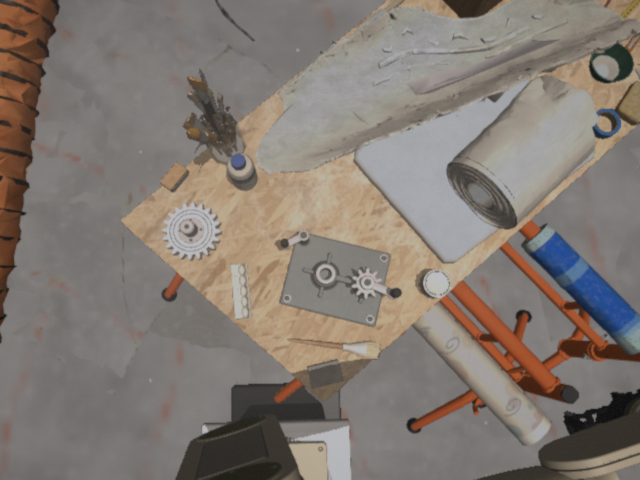

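View pics/side0.png

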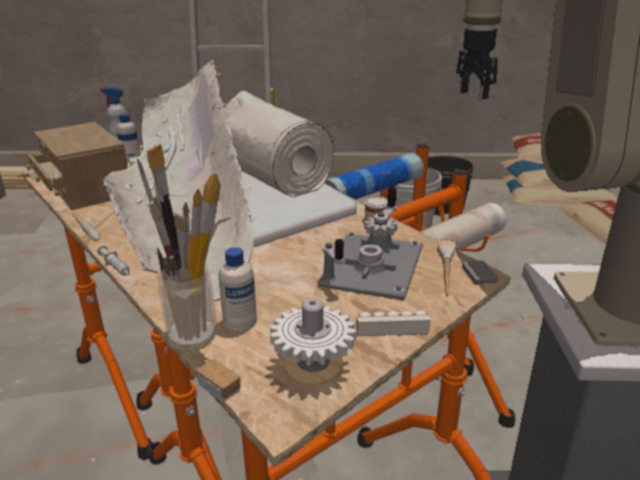

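Run:
```python
import cv2,numpy as np
a=cv2.imread("pics/top0.png")
f=lambda x,y,w,h,k:cv2.resize(a[y:y+h,x:x+w],None,fx=k,fy=k,interpolation=cv2.INTER_CUBIC)
o=np.zeros((600,800,3),np.uint8)
t=f(275,225,133,110,6)[:600]; cv2.imwrite("pics/tt.png",t[:,:798])
s=cv2.imread("pics/side0.png")
o=np.zeros((560,800,3),np.uint8)
o[:480,:400]=cv2.resize(a[195:267,160:220],(400,480),interpolation=cv2.INTER_CUBIC)
o[:480,400:]=cv2.resize(s[290:410,260:360],(400,480),interpolation=cv2.INTER_CUBIC)
cv2.imwrite("pics/wh.png",o)
```

```text
(no output)
```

View pics/tt.png

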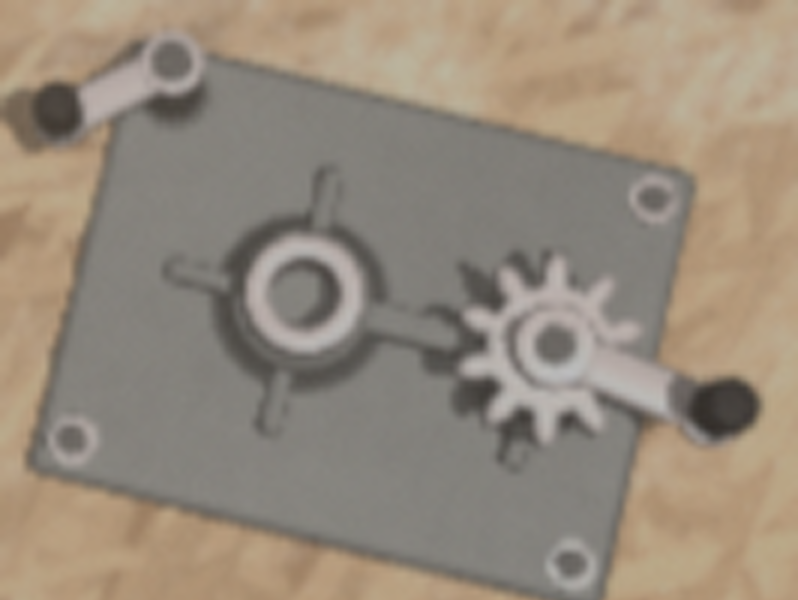

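View pics/wh.png

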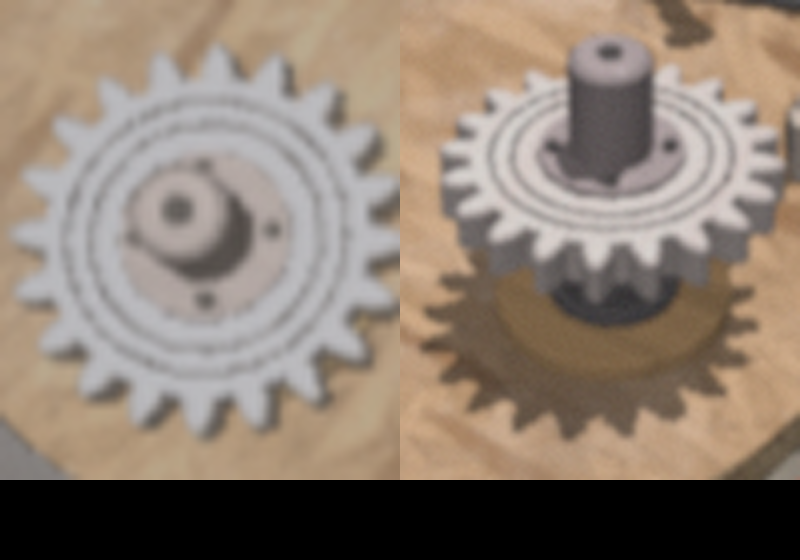

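```bash
cat > h.py <<'E'
import pickle,numpy as np
def ray(s,u,v,z):
    R,t=s["R"],s["t"];c=-R.T@t;d=R.T@np.linalg.solve(s["mtx"],[u,v,1.])
    return c+d*(z-c[2])/d[2]
def proj(s,X):
    p=s["mtx"]@(s["R"]@np.array(X,float)+s["t"]);return p[:2]/p[2]
E
python3 - <<'E'
from h import *
T=pickle.load(open("top0.pkl","rb"));S=pickle.load(open("side0.pkl","rb"))
t=lambda x,y,z:ray(T,275+(x+.5)/6-.5,225+(y+.5)/6-.5,z)[:2]
w=lambda x,y,z:ray(T,160+(x+.5)/6.667-.5,195+(y+.5)/6.667-.5,z)[:2]
b=t(304,293,50);print("bearing",b)
# corners at z=12
c=[t(692,172,12),t(30,466,12),t(605,598,12)];print("corners",c, "centre",(c[0]+c[1])/2)
an=lambda d:np.degrees(np.arctan2(d[1],d[0]))
print("yaw short edge",an(c[1]-c[2])-90, "x-axis?",an(c[2]-c[0]))
k=t(724,405,124);print("knob",k,"b->k dir",an(k-b)+90)
for z in(68,78,82,86):
  p=t(555,345,z);print("pin",z,p,np.linalg.norm(p-b),an(b-p)-90,"arm",an(k-p)+90, np.linalg.norm(k-p))
h=t(57,108,116);q=t(173,60,78);print("hd",h,q,np.linalg.norm(h-q),an(h-q))
print("wheel",w(178,210,116),w(207,241,71),"side spigot",ray(S,260+610/4-100-.4,290+50/4-.4,116)[:2])
W=w(207,241,71)
P=[(218,48),(165,58),(112,80),(70,122),(38,175),(15,235),(18,290),(45,348),(85,393),(138,425),(200,435),(262,425),(318,397),(365,360),(375,130),(330,85),(280,62)]
Q=np.array([w(*p,71) for p in P])
A=np.c_[2*Q,np.ones(len(Q))];s=np.linalg.lstsq(A,(Q**2).sum(1),rcond=None)[0];print("fit c",s[:2],np.sqrt(s[2]+s[:2]@s[:2]))
a=np.arctan2(*(Q-s[:2]).T[::-1]);ph=np.angle(np.exp(20j*a).mean())/20;print("phase",np.degrees(ph),abs(np.exp(20j*a).mean()))
print("side proj bearing",proj(S,[*b,50]),"wheel",proj(S,[*s[:2],71]))
E
```

```text
bearing [ 462.02594747 -115.619229  ]
corners [array([ 508.04688388, -265.2000669 ]), array([404.08882207, -13.63456703]), array([ 350.36718855, -224.87643763])] centre [ 456.06785298 -139.41731696]
yaw short edge -14.26860712499365 x-axis? 165.6551143024007
knob [ 413.15213065 -253.75227615] b->k dir -19.48464373824342
pin 68 [ 439.44866546 -203.90936257] 91.13112174163552 -14.344114392850912 arm -27.815601718910727 56.35444770803371
pin 78 [ 438.62794973 -202.73581533] 90.20402381772129 -15.033854207798441 arm -26.53592325319123 57.02364975974846
pin 82 [ 438.29966344 -202.26639644] 89.83689764833382 -15.313719147291295 arm -26.03252669253048 57.299164174199966
pin 86 [ 437.97137715 -201.79697754] 89.47193245495689 -15.595874060285993 arm -25.53398603366867 57.57905912898689
hd [521.54143238 -29.51868613] [544.06886386 -70.01117341] 46.33709847121826 119.08876599708114
wheel [561.0679714  173.03222881] [559.43187993 173.36742314] side spigot [563.63850649 173.14423332]
fit c [559.38107894 171.53480203] 63.17038934610583
phase -2.945582820708677 0.9085125101128542
side proj bearing [371.9317968  248.86323732] wheel [315.40858377 326.69154785]
```

Top view: wheel at px (190,230), base with its bearing at (325,273), crank knob at (395,292) and the hold-down parked at (284,243). I'm moving to above the spigot.

Request:
{"op": "play_rows", "data": {
  "motion": [
    [[14.7,-14.4,0,0,0,0],[14.7,-14.4,0,0,0,0],[14.7,-14.4,0,0,0,0],[14.7,-14.4,0,0,0,0],[14.7,-14.4,0,0,0,0]]
  ],
  "jaw": 1
}}

```text
time: 0.6
tool_pos: [291.7, -377.3, 230.8]
tcp_rot: [-179.9, -0.1, 19.6]
ft_force: [-0.1, -0.0, -0.4]
finger_gap: 85.3
grip_force: 0.0
```

Request:
{"op": "play_rows", "data": {
  "motion": [
    [[14.7,-14.4,0,0,0,0],[14.7,-14.4,0,0,0,0],[14.7,-14.4,0,0,0,0],[14.7,-14.4,0,0,0,0],[14.7,-14.4,0,0,0,0]]
  ]
}}

```text
time: 1.1
tool_pos: [382.4, -192.9, 231.2]
tcp_rot: [-179.9, -0.1, 19.7]
ft_force: [-0.7, -1.0, -0.3]
finger_gap: 85.5
grip_force: 0.0
```

Request:
{"op": "play_rows", "data": {
  "motion": [
    [[14.7,-14.4,0,0,0,0],[14.7,-14.4,0,0,0,0],[14.7,-14.4,0,0,0,0],[14.7,-14.4,0,0,0,0],[14.7,-14.4,0,0,0,0]]
  ]
}}

```text
time: 1.6
tool_pos: [473.1, -8.7, 230.9]
tcp_rot: [-179.9, -0.0, 19.6]
ft_force: [-0.0, 0.3, -0.5]
finger_gap: 85.1
grip_force: 0.0
```

Request:
{"op": "play_rows", "data": {
  "motion": [
    [[14.6,-14.4,5,0,0,-8.6],[14.6,-14.4,5,0,0,-8.6],[14.6,-14.4,5,0,0,-8.6],[14.6,-14.4,5,0,0,-8.6],[14.6,-14.4,5,0,0,-8.6]]
  ]
}}

```text
time: 2.1
tool_pos: [562.1, 174.2, 178.2]
tcp_rot: [-179.9, 0.2, 28.1]
ft_force: [0.2, -0.0, 0.3]
finger_gap: 85.6
grip_force: 0.0
```

Run:
```python
from bench import sensors, optics
import cv2,pickle,numpy as np
s=optics.snapshot("side");pickle.dump(s,open("side1.pkl","wb"))
a=s["pixels"][:,:,::-1]
cv2.imwrite("pics/s1.png",np.hstack([cv2.resize(a[200:350,250:380],(520,600),interpolation=cv2.INTER_CUBIC)[:, :400],cv2.resize(a[225:325,330:430],(400,400),interpolation=cv2.INTER_CUBIC)[:, :][:600].repeat(1,0) if 0 else cv2.copyMakeBorder(cv2.resize(a[225:300,335:410],(400,400),interpolation=cv2.INTER_CUBIC),0,200,0,0,0)]))
q=sensors.sense();print(q["time"],q["tool_pos"],q["tcp_rot"],q["joint_pos"])
```

```text
2.15 [562.00926971 173.72976404 178.56635667] [-1.79926644e+02  1.76273377e-01  2.80916470e+01] [1.21705186e+01 7.54239212e+00 9.07364131e+01 2.24112577e-02
 8.19108295e+01 7.40757941e+01]
```

View pics/s1.png

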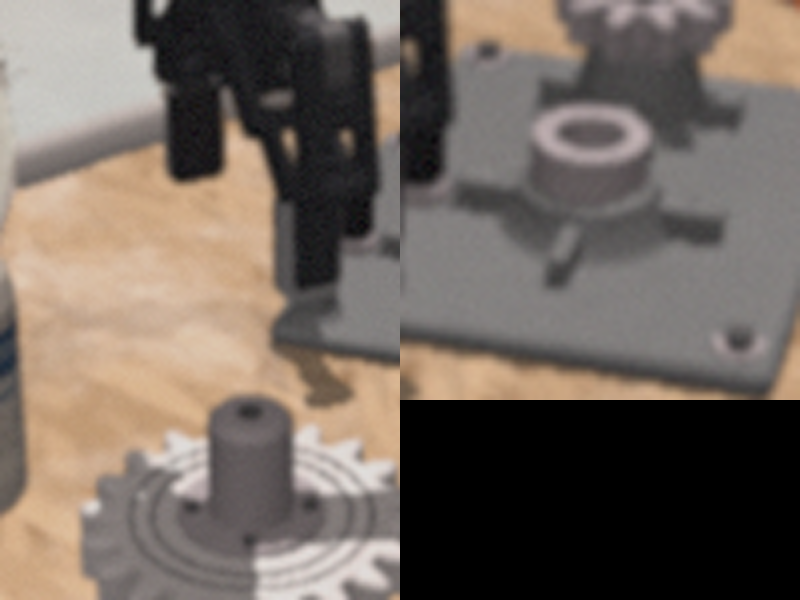

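Request:
{"op": "play_rows", "data": {
  "motion": [
    [[0,0.05,4,0,0,0],[0,0.05,7,0,0,0],[0,0.05,9,0,0,0],[0,0.05,9.9,0,0,0],[0,0.05,9.9,0,0,0]]
  ]
}}

```text
time: 2.65
tool_pos: [561.3, 169.6, 81.2]
tcp_rot: [-180.0, 0.1, 27.9]
ft_force: [0.1, 1.2, 0.4]
finger_gap: 85.7
grip_force: 0.0
```

Request:
{"op": "play_rows", "data": {
  "motion": [
    [[0,0,0,0,0,0],[0,0,0,0,0,0],[0,0,0,0,0,0],[0,0,0,0,0,0],[0,0,0,0,0,0]]
  ],
  "jaw": 0,
  "squeeze": 60
}}

```text
time: 3.15
tool_pos: [562.5, 172.3, 83.5]
tcp_rot: [-180.0, -0.1, 28.0]
ft_force: [-2.2, 4.0, 5.4]
finger_gap: 30.5
grip_force: 59.2
```

Request:
{"op": "play_rows", "data": {
  "motion": [
    [[0,0,0,0,0,0],[0,0,0,0,0,0],[0,0,0,0,0,0],[0,0,0,0,0,0],[0,0,0,0,0,0]]
  ]
}}

```text
time: 3.65
tool_pos: [562.5, 172.3, 83.5]
tcp_rot: [-180.0, -0.1, 28.0]
ft_force: [-3.6, 2.9, 6.4]
finger_gap: 30.8
grip_force: 59.2
```

Request:
{"op": "play_rows", "data": {
  "motion": [
    [[0,0,-0.4,0,0,0],[0,0,-0.8,0,0,0],[0,0,-1.2,0,0,0],[0,0,-1.6,0,0,0],[0,0,-2.0,0,0,0]]
  ]
}}

```text
time: 4.15
tool_pos: [561.9, 171.3, 102.4]
tcp_rot: [-180.0, 0.0, 27.9]
ft_force: [0.3, 0.6, -4.4]
finger_gap: 30.3
grip_force: 59.6
```

Request:
{"op": "play_rows", "data": {
  "motion": [
    [[0,0,-0.5,0,0,0],[0,0,-1,0,0,0],[0,0,-1.6,0,0,0],[0,0,-2.3,0,0,0],[0,0,-3.0,0,0,0]]
  ]
}}

```text
time: 4.65
tool_pos: [562.1, 171.4, 133.0]
tcp_rot: [180.0, -0.0, 28.0]
ft_force: [0.3, 0.1, -4.9]
finger_gap: 30.6
grip_force: 59.6
```

Request:
{"op": "play_rows", "data": {
  "motion": [
    [[0,0,-1,0,0,0],[0,0,-2.5,0,0,0],[0,0,-4,0,0,0],[0,0,-6,0,0,0],[0,0,-6,0,0,0]]
  ]
}}

```text
time: 5.15
tool_pos: [564.4, 172.0, 197.2]
tcp_rot: [179.9, -0.4, 28.0]
ft_force: [0.9, 0.6, -3.5]
finger_gap: 30.5
grip_force: 59.6
```

Run:
```python
from bench import sensors, optics
import cv2,pickle,numpy as np
s=optics.snapshot("top");pickle.dump(s,open("top2.pkl","wb"));t=optics.snapshot("side");pickle.dump(t,open("side2.pkl","wb"))
f=lambda a,x,y,w,h:cv2.resize(a["pixels"][y:y+h,x:x+w,::-1],(w*4,h*4),interpolation=cv2.INTER_CUBIC)
cv2.imwrite("pics/s2.png",np.hstack([f(s,140,160,100,150),f(t,260,240,100,150)]))
q=sensors.sense();print(q["time"],q["tool_pos"],q["tcp_rot"],q["ft_force"])
```

```text
5.25 [562.6668851  171.59950852 193.32521882] [ 1.79966236e+02 -1.17742937e-01  2.79544246e+01] [-0.17198857 -0.08447176 -5.12699442]
```

View pics/s2.png

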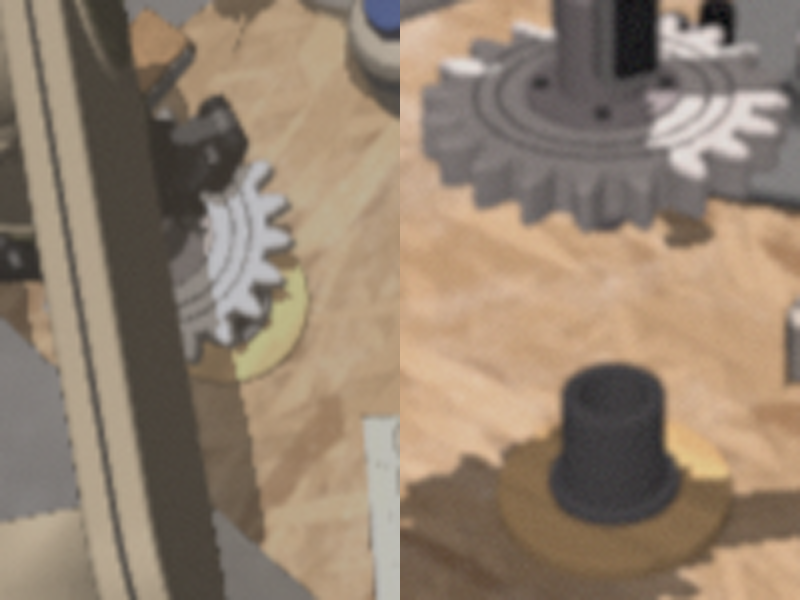

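Run:
```python
from h import *
T=pickle.load(open("top0.pkl","rb"));S=pickle.load(open("side1.pkl","rb"))
t=lambda x,y,z:ray(T,275+(x+.5)/6-.5,225+(y+.5)/6-.5,z)[:2]
print("bearing side",ray(S,370.1,249.2,50)[:2])
P=[(557,262),(628,330),(603,285),(515,270),(470,318),(468,365),(500,415),(548,435),(597,425)]
Q=np.array([t(*p,68) for p in P]);A=np.c_[2*Q,np.ones(len(Q))];s=np.linalg.lstsq(A,(Q**2).sum(1),rcond=None)[0]
print(s[:2],np.sqrt(s[2]+s[:2]@s[:2]))
m=np.exp(10j*np.arctan2(*(Q-s[:2]).T[::-1])).mean();ph=np.degrees(np.angle(m)/10);print("arm dir mod36",ph,abs(m),"crank",[ph+36*k+104.3 for k in(-3,-4)])
print("bottle",ray(T,238,160,141),"tin",ray(T,435,280,49))
```

```text
bearing side [ 465.66502466 -114.13389424]
[ 438.1201577  -201.97210626] 30.331749068063882
arm dir mod36 -6.395732666443509 0.8630890840542559 crank [np.float64(-10.09573266644351), np.float64(-46.09573266644351)]
bottle [693.76934145  62.56349367 141.        ] tin [ 441.87341686 -354.7361154    49.        ]
```

Request:
{"op": "play_rows", "data": {
  "motion": [
    [[-2.5,2.3,0,0,0,-0.7],[-5,4.6,0,0,0,-1.4],[-7.5,7,0,0,0,-2.1],[-10,9.3,0,0,0,-2.8],[-12.3,11.5,0,0,0,-3.6]]
  ]
}}

```text
time: 5.75
tool_pos: [505.8, 11.0, 190.8]
tcp_rot: [-179.9, 0.1, 31.6]
ft_force: [0.6, 0.3, -4.0]
finger_gap: 30.2
grip_force: 60.1
```

Request:
{"op": "play_rows", "data": {
  "motion": [
    [[-3.5,2.9,0,0,0,0],[-6.5,5.4,0,0,0,0],[-9,7.5,0,0,0,0],[-10.4,8.7,0,0,0,0],[-10.4,8.7,0,0,0,0]]
  ]
}}

```text
time: 6.25
tool_pos: [462.8, -118.4, 191.1]
tcp_rot: [-180.0, 0.1, 31.4]
ft_force: [-0.2, 1.3, -3.5]
finger_gap: 30.2
grip_force: 60.2
```

Request:
{"op": "play_rows", "data": {
  "motion": [
    [[0,0,1.5,0,0,0],[0,0,3,0,0,0],[0,0,4.5,0,0,0],[0,0,6,0,0,0],[0,0,6,0,0,0]]
  ]
}}

```text
time: 6.75
tool_pos: [462.1, -115.0, 128.5]
tcp_rot: [-179.7, 0.2, 31.6]
ft_force: [-1.1, 0.5, -5.2]
finger_gap: 30.4
grip_force: 60.2
```

Run:
```python
from bench import sensors, optics
import cv2,pickle,numpy as np
s=optics.snapshot("top");pickle.dump(s,open("top3.pkl","wb"));t=optics.snapshot("side");pickle.dump(t,open("side3.pkl","wb"))
f=lambda a,x,y,w,h:cv2.resize(a["pixels"][y:y+h,x:x+w,::-1],(w*4,h*4),interpolation=cv2.INTER_CUBIC)
cv2.imwrite("pics/s3.png",np.hstack([f(s,280,210,100,130),f(t,325,180,100,130)]))
q=sensors.sense();print(q["time"],q["tool_pos"],q["tcp_rot"],q["ft_force"])
```

```text
6.85 [ 463.79655791 -115.83996837  131.51170015] [-1.79922835e+02  5.64538023e-02  3.15884251e+01] [-0.44784912  0.65419193 -4.17585778]
```

View pics/s3.png

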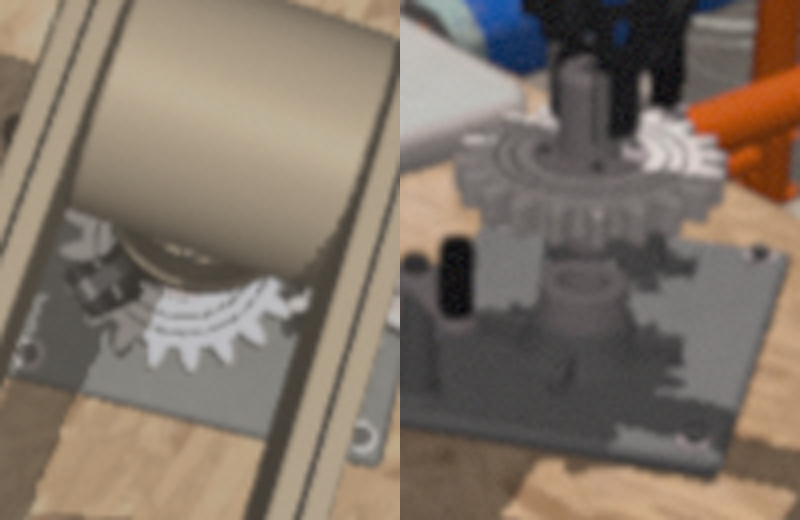

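Request:
{"op": "play_rows", "data": {
  "motion": [
    [[0,0,0.4,0,0,0],[0,0,0.8,0,0,0],[0,0,1.2,0,0,0],[0,0,1.5,0,0,0],[0,0,1.8,0,0,0]]
  ]
}}

```text
time: 7.35
tool_pos: [464.2, -116.4, 114.1]
tcp_rot: [180.0, -0.0, 31.5]
ft_force: [0.7, 0.6, -4.7]
finger_gap: 30.5
grip_force: 60.2
```

Request:
{"op": "play_rows", "data": {
  "motion": [
    [[0,0,0.1,0,0,0],[0,0,0.2,0,0,0],[0,0,0.3,0,0,0],[0,0,0.4,0,0,0],[0,0,0.5,0,0,0]]
  ]
}}

```text
time: 7.85
tool_pos: [464.3, -116.4, 109.3]
tcp_rot: [180.0, -0.0, 31.6]
ft_force: [-0.8, -0.4, -4.9]
finger_gap: 30.5
grip_force: 60.2
```

Request:
{"op": "play_rows", "data": {
  "motion": [
    [[0,0,0.1,0,0,0],[0,0,0.2,0,0,0],[0,0,0.3,0,0,0],[0,0,0.4,0,0,0],[0,0,0.4,0,0,0]]
  ]
}}

```text
time: 8.35
tool_pos: [464.1, -116.3, 105.1]
tcp_rot: [-180.0, 0.0, 31.6]
ft_force: [0.2, 0.0, -5.1]
finger_gap: 30.4
grip_force: 60.2
```

Request:
{"op": "play_rows", "data": {
  "motion": [
    [[0,0,0.1,0,0,0],[0,0,0.2,0,0,0],[0,0,0.3,0,0,0],[0,0,0.4,0,0,0],[0,0,0.4,0,0,0]]
  ]
}}

```text
time: 8.85
tool_pos: [464.1, -116.3, 101.1]
tcp_rot: [-180.0, 0.0, 31.6]
ft_force: [-0.4, 0.1, -4.2]
finger_gap: 30.6
grip_force: 60.2
```

Request:
{"op": "play_rows", "data": {
  "motion": [
    [[0,0,0.1,0,0,0],[0,0,0.2,0,0,0],[0,0,0.3,0,0,0],[0,0,0.4,0,0,0],[0,0,0.4,0,0,0]]
  ]
}}

```text
time: 9.35
tool_pos: [464.2, -116.3, 97.3]
tcp_rot: [-180.0, 0.0, 31.6]
ft_force: [-1.8, 0.3, -2.4]
finger_gap: 30.2
grip_force: 60.4
```

Request:
{"op": "play_rows", "data": {
  "motion": [
    [[0,0,0.1,0,0,0],[0,0,0.2,0,0,0],[0,0,0.3,0,0,0],[0,0,0.3,0,0,0],[0,0,0.3,0,0,0]]
  ]
}}

```text
time: 9.85
tool_pos: [465.2, -116.2, 95.8]
tcp_rot: [179.9, -0.1, 31.6]
ft_force: [-2.0, 4.9, 8.3]
finger_gap: 30.6
grip_force: 61.4
```

Request:
{"op": "play_rows", "data": {
  "motion": [
    [[0,0,0,0,0,1],[0,0,0,0,0,2],[0,0,0,0,0,3],[0,0,0,0,0,4],[0,0,0,0,0,4]]
  ]
}}

```text
time: 10.35
tool_pos: [463.9, -116.3, 93.8]
tcp_rot: [-180.0, 0.0, 27.5]
ft_force: [0.8, 0.3, -4.8]
finger_gap: 30.6
grip_force: 60.2
```

Request:
{"op": "play_rows", "data": {
  "motion": [
    [[0,0,0.1,0,0,0],[0,0,0.2,0,0,0],[0,0,0.3,0,0,0],[0,0,0.4,0,0,0],[0,0,0.4,0,0,0]]
  ]
}}

```text
time: 10.85
tool_pos: [464.0, -116.3, 90.0]
tcp_rot: [-180.0, 0.0, 27.6]
ft_force: [0.6, -0.1, -4.8]
finger_gap: 30.8
grip_force: 60.2
```

Request:
{"op": "play_rows", "data": {
  "motion": [
    [[0,0,0.1,0,0,0],[0,0,0.2,0,0,0],[0,0,0.3,0,0,0],[0,0,0.4,0,0,0],[0,0,0.4,0,0,0]]
  ]
}}

```text
time: 11.35
tool_pos: [464.1, -116.3, 86.1]
tcp_rot: [-180.0, 0.0, 27.6]
ft_force: [-0.5, 0.5, -3.5]
finger_gap: 30.6
grip_force: 60.2
```

Request:
{"op": "play_rows", "data": {
  "motion": [
    [[0,0,0.1,0,0,0],[0,0,0.2,0,0,0],[0,0,0.3,0,0,0],[0,0,0.4,0,0,0],[0,0,0.4,0,0,0]]
  ]
}}

```text
time: 11.85
tool_pos: [464.1, -116.3, 82.1]
tcp_rot: [-180.0, 0.0, 27.6]
ft_force: [0.3, -0.3, -4.1]
finger_gap: 30.6
grip_force: 60.2
```

Request:
{"op": "play_rows", "data": {
  "motion": [
    [[0,0,0.1,0,0,0],[0,0,0.2,0,0,0],[0,0,0.3,0,0,0],[0,0,0.35,0,0,0],[0,0,0.35,0,0,0]]
  ]
}}

```text
time: 12.35
tool_pos: [464.6, -116.3, 80.5]
tcp_rot: [180.0, -0.0, 27.6]
ft_force: [-7.7, 3.6, 12.0]
finger_gap: 30.6
grip_force: 62.0
```

Request:
{"op": "play_rows", "data": {
  "motion": [
    [[0,0,0,0,0,0],[0,0,0,0,0,0],[0,0,0,0,0,0],[0,0,0,0,0,0],[0,0,0,0,0,0]]
  ],
  "jaw": 1
}}

```text
time: 12.85
tool_pos: [464.2, -116.4, 78.8]
tcp_rot: [180.0, -0.0, 27.6]
ft_force: [0.7, 0.5, 0.3]
finger_gap: 85.8
grip_force: 0.0
```

Request:
{"op": "play_rows", "data": {
  "motion": [
    [[0,0,-1.5,0,0,0],[0,0,-4,0,0,0],[0,0,-7.2,0,0,0],[0,0,-7.2,0,0,0],[0,0,-7.2,0,0,0]]
  ]
}}

```text
time: 13.35
tool_pos: [464.9, -116.6, 151.6]
tcp_rot: [179.9, -0.1, 27.6]
ft_force: [-0.8, -0.1, -0.7]
finger_gap: 85.1
grip_force: 0.0
```

Request:
{"op": "play_rows", "data": {
  "motion": [
    [[4.5,-2.4,0,0,0,-1.7],[9.2,-4.9,0,0,0,-3.4],[9.2,-4.9,0,0,0,-3.4],[9.2,-4.9,0,0,0,-3.4],[9.2,-4.9,0,0,0,-3.4]]
  ],
  "jaw": 0.6
}}

```text
time: 13.85
tool_pos: [522.0, -30.8, 149.5]
tcp_rot: [-179.9, 0.1, 31.0]
ft_force: [-0.2, -0.1, 1.8]
finger_gap: 51.3
grip_force: 0.0
```

Run:
```python
from bench import sensors, optics
import cv2,pickle,numpy as np
s=optics.snapshot("top");pickle.dump(s,open("top4.pkl","wb"));t=optics.snapshot("side");pickle.dump(t,open("side4.pkl","wb"))
f=lambda a,x,y,w,h:cv2.resize(a["pixels"][y:y+h,x:x+w,::-1],(w*4,h*4),interpolation=cv2.INTER_CUBIC)
cv2.imwrite("pics/s4.png",np.hstack([f(s,260,210,100,130),f(t,315,180,100,130)]))
q=sensors.sense();print(q["time"],q["tool_pos"],q["tcp_rot"],q["ft_force"],q["finger_gap"])
```

```text
13.95 [522.20465834 -31.36007655 150.13439642] [-1.79969971e+02  6.77345428e-02  3.08718029e+01] [-0.16966058 -0.18303899 -0.72987163] 51.62800248183218
```

View pics/s4.png

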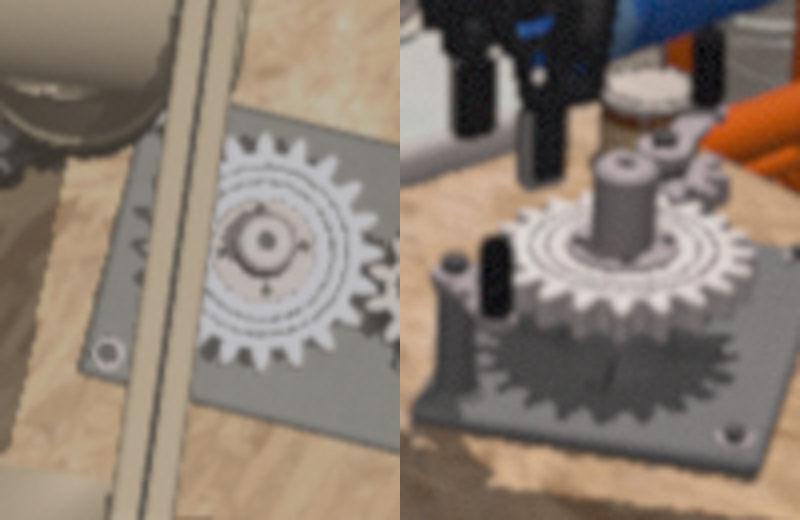

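Run:
```python
from h import *
S=pickle.load(open("side4.pkl","rb"))
print("handle",ray(S,339.0,239.8,116),"spigot",ray(S,371.2,220.8,113))
```

```text
handle [526.25849764 -25.31266541 116.        ] spigot [ 465.79683728 -111.20103393  113.        ]
```

Request:
{"op": "play_rows", "data": {
  "motion": [
    [[0,0,2,0,0,0],[0,0,4,0,0,0],[0,0,5.5,0,0,0],[0,0,6.5,0,0,0],[0,0,6.5,0,0,0]]
  ]
}}

```text
time: 14.45
tool_pos: [521.7, -30.7, 84.1]
tcp_rot: [-179.9, 0.1, 30.9]
ft_force: [-0.7, 0.3, 0.5]
finger_gap: 51.2
grip_force: 0.0
```

Request:
{"op": "play_rows", "data": {
  "motion": [
    [[0,0,0,0,0,0],[0,0,0,0,0,0],[0,0,0,0,0,0],[0,0,0,0,0,0],[0,0,0,0,0,0]]
  ],
  "jaw": 0,
  "squeeze": 25
}}

```text
time: 14.95
tool_pos: [523.9, -30.4, 86.9]
tcp_rot: [179.9, -0.1, 31.0]
ft_force: [-1.1, -0.4, 5.7]
finger_gap: 16.2
grip_force: 25.9
```

Request:
{"op": "play_rows", "data": {
  "motion": [
    [[-0.79,0.02,-0.2,0,0,0],[-1.55,0.19,-0.2,0,0,0],[-2.28,0.48,-0.2,0,0,0],[-2.94,0.9,-0.2,0,0,0],[-3.53,1.42,-0.2,0,0,0]]
  ]
}}

```text
time: 15.45
tool_pos: [496.7, -57.7, 87.0]
tcp_rot: [-179.5, 0.2, 31.0]
ft_force: [-19.7, 16.7, 17.3]
finger_gap: 15.8
grip_force: 28.7
```

Request:
{"op": "play_rows", "data": {
  "motion": [
    [[-0.48,0.62,0,0,0,0],[-0.85,1.31,0,0,0,0],[-1.09,2.06,0,0,0,0],[-1.19,2.68,0,0,0,0],[-1.21,3.07,0,0,0,0]]
  ]
}}

```text
time: 15.95
tool_pos: [500.9, -93.3, 85.8]
tcp_rot: [-179.7, 0.5, 31.0]
ft_force: [-19.3, 0.8, 5.0]
finger_gap: 16.0
grip_force: 28.3
```

Request:
{"op": "play_rows", "data": {
  "motion": [
    [[0.1,0.15,0,0,0,0],[0.2,0.3,0,0,0,0],[0.2,0.45,0,0,0,0],[0.2,0.45,0,0,0,0],[0.2,0.45,0,0,0,0]]
  ]
}}

```text
time: 16.45
tool_pos: [502.3, -94.7, 85.6]
tcp_rot: [-179.4, 0.7, 31.0]
ft_force: [-33.1, 4.0, 18.2]
finger_gap: 16.0
grip_force: 30.2
```

Request:
{"op": "play_rows", "data": {
  "motion": [
    [[0,0,0,0,0,0],[0,0,0,0,0,0],[0,0,0,0,0,0],[0,0,0,0,0,0],[0,0,0,0,0,0]]
  ],
  "jaw": 0.6
}}

```text
time: 16.95
tool_pos: [509.8, -96.1, 88.0]
tcp_rot: [180.0, -0.0, 31.0]
ft_force: [-1.0, -0.4, -0.1]
finger_gap: 51.3
grip_force: 0.0
```

Request:
{"op": "play_rows", "data": {
  "motion": [
    [[0,0,-2,0,0,0],[0,0,-4,0,0,0],[0,0,-7,0,0,0],[0,0,-7,0,0,0],[0,0,-7,0,0,0]]
  ]
}}

```text
time: 17.45
tool_pos: [510.4, -96.3, 158.7]
tcp_rot: [179.9, -0.1, 31.0]
ft_force: [-0.1, -0.8, -0.2]
finger_gap: 51.0
grip_force: 0.0
```

Request:
{"op": "play_rows", "data": {
  "motion": [
    [[-3.3,1.7,0,0,0,-8.4],[-6.6,3.5,0,0,0,-16.8],[-9.8,5.2,0,0,0,-25.2],[-13.1,7,0,0,0,-33.6],[-16.4,8.7,0,0,0,-42]]
  ],
  "jaw": 0.8
}}

```text
time: 17.95
tool_pos: [412.9, -254.4, 156.3]
tcp_rot: [-179.9, -0.0, 73.0]
ft_force: [0.7, -0.2, 0.5]
finger_gap: 68.3
grip_force: 0.0
```

Run:
```python
from bench import sensors, optics
import cv2,pickle,numpy as np
s=optics.snapshot("top");pickle.dump(s,open("top5.pkl","wb"));t=optics.snapshot("side");pickle.dump(t,open("side5.pkl","wb"))
f=lambda a,x,y,w,h:cv2.resize(a["pixels"][y:y+h,x:x+w,::-1],(w*4,h*4),interpolation=cv2.INTER_CUBIC)
cv2.imwrite("pics/s5.png",np.hstack([f(s,310,210,100,130),f(t,325,160,100,130)]))
q=sensors.sense();print(q["time"],q["tool_pos"],q["tcp_rot"],q["ft_force"],q["finger_gap"])
```

```text
18.05 [ 411.84499221 -256.45374887  156.3757589 ] [-1.79865338e+02  3.89463774e-02  7.28086630e+01] [0.77443526 0.54255687 0.29048623] 68.31571965316694
```

View pics/s5.png

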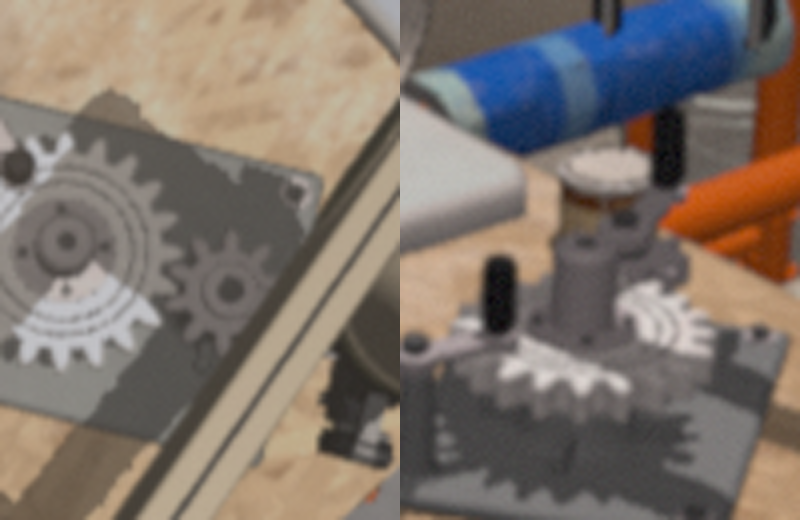

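Run:
```python
from h import *
S=pickle.load(open("side5.pkl","rb"))
print("knob",ray(S,392.6,187.6,124)-[1.6,2.5,0])
```

```text
knob [ 413.6375268  -254.90771822  124.        ]
```

Request:
{"op": "play_rows", "data": {
  "motion": [
    [[0.1,0.1,2,0,0,0],[0.1,0.1,4,0,0,0],[0.1,0.1,5.5,0,0,0],[0.1,0.1,6.7,0,0,0],[0.1,0.1,6.7,0,0,0]]
  ]
}}

```text
time: 18.55
tool_pos: [414.4, -251.6, 88.1]
tcp_rot: [-179.8, -0.1, 72.6]
ft_force: [0.3, -0.5, -1.3]
finger_gap: 68.3
grip_force: 0.0
```

Request:
{"op": "play_rows", "data": {
  "motion": [
    [[0,0,0,0,0,0],[0,0,0,0,0,0],[0,0,0,0,0,0],[0,0,0,0,0,0],[0,0,0,0,0,0]]
  ],
  "jaw": 0,
  "squeeze": 25
}}

```text
time: 19.05
tool_pos: [416.3, -253.6, 91.8]
tcp_rot: [179.9, 0.0, 72.6]
ft_force: [-0.8, 0.1, 5.3]
finger_gap: 19.3
grip_force: 24.9
```

Request:
{"op": "play_rows", "data": {
  "motion": [
    [[-0.08,0.91,0,0,0,0],[-0.02,1.82,0,0,0,0],[0.19,2.7,0,0,0,0],[0.52,3.55,0,0,0,0],[0.99,4.33,0,0,0,0]]
  ]
}}

```text
time: 19.55
tool_pos: [459.2, -257.4, 91.1]
tcp_rot: [-179.9, 0.1, 72.6]
ft_force: [-8.6, 2.4, 5.6]
finger_gap: 19.3
grip_force: 25.9
```

Request:
{"op": "play_rows", "data": {
  "motion": [
    [[0.59,0.7,0,0,0,0],[1.27,1.3,0,0,0,0],[2.04,1.78,0,0,0,0],[2.88,2.14,0,0,0,0],[3.76,2.36,0,0,0,0]]
  ]
}}

```text
time: 20.05
tool_pos: [493.0, -228.6, 90.7]
tcp_rot: [-179.9, 0.1, 72.6]
ft_force: [-6.1, -4.1, 1.7]
finger_gap: 19.1
grip_force: 25.5
```

Request:
{"op": "play_rows", "data": {
  "motion": [
    [[0,0,0,0,0,0],[0,0,0,0,0,0],[0,0,0,0,0,0],[0,0,0,0,0,0],[0,0,0,0,0,0]]
  ]
}}

```text
time: 20.55
tool_pos: [493.5, -227.6, 90.7]
tcp_rot: [-180.0, -0.0, 72.6]
ft_force: [-2.5, 4.7, 2.9]
finger_gap: 19.2
grip_force: 25.7
```

Request:
{"op": "play_rows", "data": {
  "motion": [
    [[0,0,0,0,0,0],[0,0,0,0,0,0],[0,0,0,0,0,0],[0,0,0,0,0,0],[0,0,0,0,0,0]]
  ],
  "jaw": 0.6
}}

```text
time: 21.05
tool_pos: [493.8, -228.0, 90.8]
tcp_rot: [180.0, 0.0, 72.6]
ft_force: [-0.8, 0.2, 0.0]
finger_gap: 51.4
grip_force: 0.0
```

Request:
{"op": "play_rows", "data": {
  "motion": [
    [[0,0,-2,0,0,0],[0,0,-5,0,0,0],[0,0,-9,0,0,0],[0,0,-12,0,0,0],[0,0,-12,0,0,0]]
  ]
}}

```text
time: 21.55
tool_pos: [496.4, -229.4, 216.8]
tcp_rot: [179.5, 0.1, 72.6]
ft_force: [0.1, -0.4, 0.3]
finger_gap: 51.2
grip_force: 0.0
```

Request:
{"op": "play_rows", "data": {
  "motion": [
    [[0,5,0,0,0,0],[0,10,0,0,0,0],[-5,12,0,0,0,0],[-10,14,0,0,0,0],[-10,14,0,0,0,0]]
  ]
}}

```text
time: 22.05
tool_pos: [596.3, -370.0, 208.3]
tcp_rot: [-179.9, 0.1, 72.4]
ft_force: [0.3, 1.1, -0.3]
finger_gap: 51.0
grip_force: 0.0
```

Run:
```python
from bench import sensors, optics
import cv2,pickle,numpy as np
s=optics.snapshot("top");pickle.dump(s,open("top6.pkl","wb"));t=optics.snapshot("side")
f=lambda a,x,y,w,h,k:cv2.resize(a["pixels"][y:y+h,x:x+w,::-1],(w*k,h*k),interpolation=cv2.INTER_CUBIC)
cv2.imwrite("pics/s6.png",np.hstack([f(s,150,150,260,200,2)[:,120:],f(t,260,160,200,200,2)]))
q=sensors.sense();print(q["time"],q["tool_pos"],q["ft_force"],q["finger_gap"])
```

```text
22.15 [ 596.64114402 -366.72570548  208.87326872] [-0.81194117  0.50597857 -0.11581366] 51.35925352883591
```

View pics/s6.png

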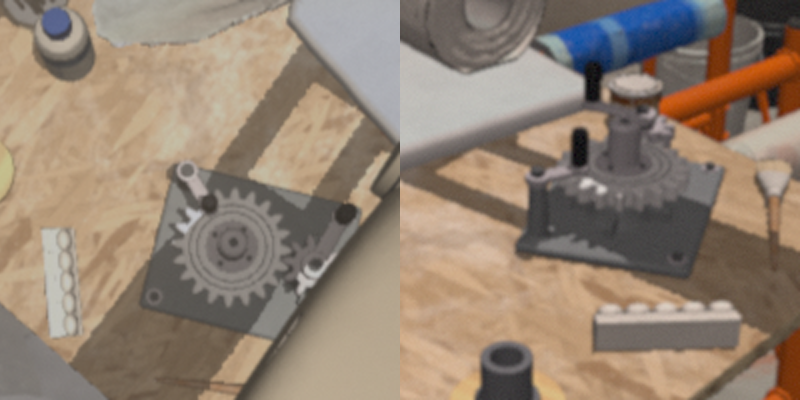

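The picture shows the wheel home, the hold-down finger over its rim at crop px (207,203), and the crank turned about a quarter turn with its knob at (346,212). The stand is upright and the robot is clear of everything.

```bash
python3 -c "
from bench import job
print(job.hand_in())"
```

```text
the job is handed in; nothing more can be done
None
```

The job is handed in, with no verdict returned: the last pictures show the wheel home and meshed, the hold-down finger over the rim, the crank turned about a quarter turn, the stand upright and the arm clear of everything, at about 22 s of the 72 s allowed.

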